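# Hold a sprung test-fixture cover at its set angle

## Robot

A 6-joint arm with a two-finger parallel gripper is mounted at the origin on a cart in front of the work surface, level with it; the furniture and walls round the work are solid. World frame = base frame: x ahead of the robot, y to its left, z up, the work surface at z = 0. Lengths are in m, angles in degrees, forces in N, time in s.
With the tool pointing down it reaches from about 0.375 to 0.9 m from the base axis. Payload 3.1 kg.
Tool frame: the origin (TCP) lies between the finger pads, 19 mm behind the fingertips; this is the grasp point; z points along the fingers, y is the line along which they close (so a half turn about z gives the same grasp; the last joint's range is limited). The gripper opens to 87 mm and grips with 3 to 60 N. Pads are 19 mm wide; open, the fingers measure 117 mm over their backs; the gripper's body (75 mm by 190 mm) begins 51 mm behind the grasp point.
Start: joints at [-10.227, 30.224, 82.088, -0, 67.689, -10.227], TCP at [0.625, 0, 0.241] pointing down, gripper open.
Joint ranges: [-176.69, 176.69], [-43.24, 126.21], [12.49, 139.97], [-82, 262], [0, 151.66], [-163.58, 163.58]. Speed limits (degrees/s): [159.86, 159.86, 180, 180, 180, 180].

## Interface

Orientations are given as a 3x3 rotation matrix whose columns are the frame's x, y, z axes.
In Python, from rig import * gives the robot as it stands.
- The arm moves only by the shell command python3 -m jog 'ROWS'. ROWS is text: rows parted by semicolons, each of 7 numbers parted by spaces: the shift along the tool's x, y, z in mm, then the turn, a rotation vector about the tool's x, y, z in rad, then the finger opening in mm, from 0 to 87. In form: tx ty tz ax ay az fingers; .... A call has 1 to 12 rows; each row shifts and turns the commanded pose from where the row before left it, along the tool's axes as they then stand; what a row does not reach is not made up. A row lasts 1/8 s, in which the tool goes at most 62.5 mm and 10.7 degrees, less where a joint would pass 70% of its speed; a pose out of reach is approached as far as the arm can. A call with a gripper value outside its range is refused whole. The fingers move at their own pace and stop on an object; the grip force is fixed at half the most. Time passes only in rows, so rows that do not move let the fingers close. It gives the time, the measured TCP pose, the force, the opening and the grip force at its end, in the units of the state.
- read_state(): the state, without advancing time (a new reading comes with each control period).
- capture(name): name is "scene" or "side" or "wrist"; returns a dict with "color" (384x512x3 uint8, red, green, blue), "camera_matrix" (3x3 intrinsics, pixels), "R" (3x3) and "t" (3): a world point X has camera coordinates R X + t. Camera axes: x right, y down, z forward; pixel columns grow to the right and rows downward; lengths in m; the calibration is good to about 2 mm. A picture is of the moment at which its call begins. There is no depth.
- hand_in(): hands the job in; it is judged then, once.
Trained networks look in the newest picture that a camera, given by its name, has taken for a name from the list of things; names that differ only in an ending like _2 or _b are one class to them, and where a whole thing is asked for, a point or a joint stands for the part that bears it (a point fixed in the world has none). Each returns a list of dicts, best first, with "conf" (0 to 1); they miss things now and then, are a little off and sometimes report something else, mostly with a low value. They report only what shows in the picture. A call takes as long as a camera call. They do not tell look-alikes from the thing itself.
- find_in(camera, target): "at" ([x, y, z] in m, in world coordinates, good to about 4 mm: the middle of the surface that is visible of it).
- trace(camera, target): "pixels" (384x512 bool, what is visible of it).
- place_of(camera, target): "at" ([x, y, z] in m, in world coordinates, good to about 4 mm: a listed point, or the origin of a listed thing).
The state is a dict: "time_s": time; "joint_positions": joint angles; "qvel": joint speeds; "tau": joint torques, N m; "position": TCP position; "tcp_rot": TCP orientation; "force": force on the tool from outside, world axes, zero at the start; "moment": the same for the moment, N m; "opening": opening from 0.0 (shut) to 1.0 (fully open); "grasp_force": force on a finger pad.
Only numpy, scipy, OpenCV 4.12 (cv2) and the standard library are available. Lean on these libraries where they do the work, as an engineer would, in place of code of your own. Each camera call takes 0.05 s, during which the arm holds its last target. There are 200 camera calls.

## Task

We want to meter the cover interlock of the grey board test fixture. First take the black loupe off the shut cover and stand it upright inside the blue round rest, let go of it, and only then lift the sprung cover by its bar handle until it lies level with the red pointer arm beside it, and keep it there: the program finishes with the gripper still holding the cover steady at the pointer. Leave the pointer as it is set, and leave the tape roll, the side cutters and the phone battery where they lie.

Things in the scene. Friction and masses are not known exactly. Their poses are not given: they have to be found in the camera images.
- fixture: Grey board test fixture, a fixed open-topped housing 180 (x) x 170 (y) x 60 mm high with an aluminium cover on top. Origin at the centre of its underside, on the desk; its own -x side is the front (towards the robot, turned by up to 0.2 rad). A quadrant arc with the red pointer stands outside its +y side, out to y = +110 mm, up to 165 mm high; keep the gripper clear of it.
- cover (a joint): Angle in rad of the aluminium cover (170 x 166 x 8 mm, 0.25 kg, red stripe along its front edge): 0 = shut and level, grows as the front edge rises, stop at 1.3. A spring drives it shut (0.4 N m at 0, growing 0.5 N m per rad, plus the cover's weight): 4 to 7 N at the handle; it snaps shut when let go.
- cover_handle (a point): Middle of the cover's bar handle: round dark bar, 10 mm diameter, 92 mm long along the fixture's y, on two posts 80 mm apart. Bar centre 36 mm above the cover's top face, 104 mm above the desk when shut, clear underneath; 143 mm in front of and 40 mm above the hinge line when shut, circling that line as it opens. The bar can turn between the fingers. Frame turns with the cover.
- cover_hinge (a point): Middle of the hinge line at the rear (far) edge of the cover, 64 mm above the desk; the line runs along the fixture's y. The cover turns about it.
- cover_edge (a point): Left (+y) end of the cover's front edge, at mid thickness, 165 mm from the hinge line; its x axis lies along the cover, from front edge to hinge.
- pointer (a joint): Angle in rad of the red pointer arm, measured like the cover's: set somewhere from 0.45 to 0.85. The cover is level with the pointer when both angles are equal. The arm is held by light friction and must not be moved.
- pointer_tip (a point): Front end of the red pointer arm (130 mm long, 8 mm thick), 125 mm from the same hinge line, 13 mm outside the cover's left edge; its x axis lies along the arm, from tip to hinge. At the right angle the arm lies in line with the cover's left edge.
- loupe: Black cylindrical loupe, 31 mm in diameter, 28 mm high, 0.04 kg, standing on the cover behind the handle, on its right half (its underside 68 mm above the desk). Origin at the centre of its underside, z up.
- loupe_rest: Fixed blue round rest on the desk: outer diameter 63 mm, recess of 48 mm diameter with its floor 3 mm above the desk and a rim 8 mm above the desk (hold the loupe by its upper part so the fingertips stay over the rim). Origin at the centre of its underside. It stands left or right of the fixture.
- tape: Bystander: roll of black tape, 62 mm across, 19 mm high, lying flat on the other side of the fixture from the rest. Origin at the centre of its underside.
- cutters: Bystander: red-handled side cutters, 47 x 97 x 9 mm, lying in front of the fixture. Origin at the centre of the underside.
- battery: Bystander: flat black phone battery, 111 x 38 x 8 mm, lying on the desk right of the fixture. Origin at the centre of the underside.
There are look-alikes about, which are no part of the job. What is meant by the loupe_rest is not pink, and is the smaller of those in its own colour.

How it is judged (in metres and radians):
On the way, in this order (a step that is already met when the one before it is completed fails the run):
1. the loupe stands upright in the blue rest, let go, with the cover still shut (horizontal distance between loupe and loupe_rest below 0.012 m and z of loupe in the frame of loupe_rest below 0.008 m and angle between loupe's own z axis and vertical below 0.12 rad and contact force between the fingers and loupe below 0.1 N and value of joint cover below 0.06 rad), for 0.2 s.
2. the cover is lifted by the fingers (value of joint cover above 0.25 rad and contact force between the fingers and fixture above 1 N), for 0.2 s.
At the end, for the whole second after the job is handed in: The fingers hold the cover at its bar (tool point within 40 mm of the bar's middle), still (under 0.05 rad/s), within 0.05 rad of the red pointer's angle; the loupe stands upright (within 0.12 rad), at rest and released, on the floor of the blue rest (centres within 12 mm) (horizontal distance between loupe and loupe_rest below 0.012 m and z of loupe in the frame of loupe_rest below 0.008 m and angle between loupe's own z axis and vertical below 0.12 rad and contact force between each of the fingers, the arm and loupe below 0.1 N and angle between the x axis of cover_edge and the x axis of pointer_tip, either way round below 0.05 rad and value of joint cover above 0.35 rad and velocity of joint cover between -0.05 and 0.05 rad/s and contact force between the fingers and fixture above 1 N and distance between the grasp point and cover_handle below 0.04 m and linear speed of loupe below 0.02 m/s); the arm keeps its last pose, push and grip.
It fails at once if the cover is lifted before the loupe is in its rest (value of joint cover above 0.15 rad and horizontal distance between loupe and loupe_rest above 0.03 m).
It fails at once if the pointer is shifted (distance of pointer_tip from where it was at the start of the episode above 0.008 m).
It fails at once if a bystander is displaced by more than 20 mm (distance of any of tape, cutters, battery from where it was at the start of the episode above 0.02 m).
It also fails if it takes over 61 s, if anything falls off the work surface, if the arm or the gripper's body presses on something with over 40 N, if the wrist force passes 120 N, or if a joint passes its speed limit or range.

## Working session

There is one attempt and no reset: what is moved stays moved. The work goes in short steps, Python scripts to look and compute and a shell command to move; the robot and the scene stay as the last step left them, time stands still between calls to the robot, and variables do not carry over. Pictures are saved under pics/ and viewed, at most 11 in all, crops included, and the job is handed in when it is done.

```bash
mkdir -p pics; cat > h.py <<'E'
from rig import *
import numpy as np, cv2
np.set_printoptions(precision=4,suppress=True)
def shot(cam,name=None):
    c=capture(cam)
    if name: cv2.imwrite(f'pics/{name}.png',c['color'][:,:,::-1])
    return c
def proj(c,X):
    p=c['camera_matrix']@(c['R']@np.array(X)+c['t']); return p[:2]/p[2]
def ray(c,uv,z):
    d=c['R'].T@np.linalg.inv(c['camera_matrix'])@np.array([uv[0],uv[1],1.]); o=-c['R'].T@c['t']
    return o+d*(z-o[2])/d[2]
E
python3 - <<'E'
from h import *
ims=[]
for cam in ('scene','side'):
    c=shot(cam,cam+'0')
    for t in ['fixture','cover_handle','cover_hinge','cover_edge','pointer_tip','loupe','loupe_rest','tape','cutters','battery']:
        for r in place_of(cam,t)[:4]: print(cam,t,np.array(r['at']),round(r['conf'],2),proj(c,r['at']))
s=read_state();print(s['time_s'],s['position'],s['tcp_rot'])
E
```

```text
scene fixture [ 0.544  -0.0168  0.1035] 0.5 [256.3839 185.456 ]
scene cover_handle [ 0.5454 -0.0203  0.1046] 0.62 [257.9073 185.1963]
scene cover_hinge [ 0.6902 -0.0166  0.0661] 0.83 [281.9915 174.2535]
scene cover_hinge [ 0.6045 -0.0192  0.0046] 0.35 [267.4553 207.8518]
scene cover_edge [0.5193 0.0633 0.065 ] 0.75 [223.8842 194.4966]
scene cover_edge [ 0.6891 -0.0176  0.0674] 0.22 [282.162  174.0954]
scene pointer_tip [0.5771 0.0736 0.1356] 0.42 [232.2203 159.9321]
scene pointer_tip [0.4452 0.3184 0.0034] 0.26 [130.6027 200.7336]
scene loupe [ 0.6083 -0.0225  0.0007] 0.45 [269.1584 208.7535]
scene loupe [ 0.634  -0.0347  0.0671] 0.43 [278.6525 184.4303]
scene loupe_rest [ 0.4382 -0.0284 -0.0015] 0.85 [238.2495 243.405 ]
scene loupe_rest [0.4435 0.3186 0.0018] 0.81 [130.1857 201.4954]
scene loupe_rest [0.4005 0.1968 0.0045] 0.79 [154.6741 221.5424]
scene tape [ 0.4401 -0.2697 -0.0013] 0.79 [333.0781 277.418 ]
scene cutters [0.364  0.016  0.0005] 0.51 [205.3378 253.5243]
scene battery [ 0.6536 -0.2919 -0.0015] 0.63 [372.179 231.222]
scene battery [ 0.5426 -0.0185  0.1053] 0.2 [256.723
[... 295 characters left out ...]
0.5209 0.0631 0.0665] 0.87 [253.368  194.9338]
side pointer_tip [ 0.3617  0.017  -0.0015] 0.5 [201.3624 219.2204]
side pointer_tip [0.5776 0.0788 0.1315] 0.45 [271.9637 174.1169]
side loupe [ 0.6409 -0.0386  0.0651] 0.44 [292.5727 209.5877]
side loupe_rest [ 0.4024  0.1986 -0.0015] 0.82 [223.0957 197.7978]
side loupe_rest [ 0.4359 -0.0261 -0.0001] 0.74 [222.8542 225.7584]
side loupe_rest [0.4388 0.3209 0.0001] 0.48 [237.1499 185.8814]
side tape [ 0.4422 -0.2728 -0.0016] 0.77 [209.7111 272.8821]
side cutters [ 0.3663  0.0166 -0.0034] 0.38 [202.8251 219.8738]
side battery [ 0.6527 -0.2928 -0.0003] 0.97 [299.5658 281.171 ]
1.1 [0.625  0.     0.2412] [[ 0.  1. -0.]
 [ 1. -0.  0.]
 [ 0. -0. -1.]]
```

View pics/scene0.png

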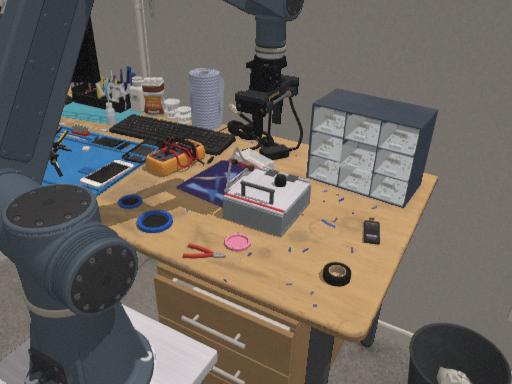

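View pics/side0.png

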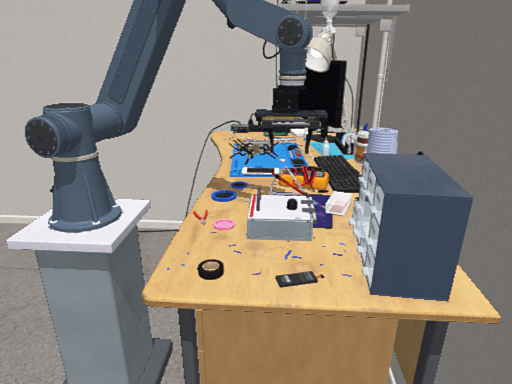

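The scene picture shows three rings that could be the rest: pink at (238,243), a larger blue one at (155,221) and a smaller blue one at (130,201). The loupe is at (280,181) on the cover. I choose the blue ring at (130,201) and check it in a crop, along with its size and the wrist view.

```bash
python3 - <<'E'
from h import *
c=shot('scene')
hsv=cv2.cvtColor(c['color'],cv2.COLOR_RGB2HSV)
m=((hsv[...,0]>100)&(hsv[...,0]<125)&(hsv[...,1]>150)&(hsv[...,2]>60)).astype(np.uint8)
for u,v in ((130,201),(154,221)):
    r=np.zeros_like(m);r[v-18:v+19,u-24:u+25]=m[v-18:v+19,u-24:u+25]
    ys,xs=np.nonzero(r);P=np.array([ray(c,(x,y),.008) for x,y in zip(xs,ys)])
    (cx,cy),rad=cv2.minEnclosingCircle(P[:,:2].astype(np.float32)); print('ring',u,v,cx,cy,2*rad,np.ptp(P[:,1]),np.ptp(P[:,0]))
cv2.imwrite('pics/crop.png',cv2.resize(c['color'][165:265,100:310,::-1],None,fx=3.5,fy=3.5,interpolation=cv2.INTER_CUBIC))
w=shot('wrist','wrist0')
for t in ['cover_handle','loupe','cover_hinge','cover_edge','pointer_tip','fixture']:
    for r in place_of('wrist',t)[:3]: print(t,np.array(r['at']),round(r['conf'],2),proj(w,r['at']))
E
```

```text
ring 130 201 0.4410906732082367 0.32805630564689636 0.2255014032125473 0.21793110754588763 0.10387720526277477
ring 154 221 0.40441903471946716 0.22479981184005737 0.15432195365428925 0.15058682727230444 0.09311763128295858
cover_handle [ 0.5419 -0.0212  0.1061] 0.81 [170.9055 207.8147]
loupe [ 0.638  -0.0361  0.067 ] 0.74 [268.2372 207.9408]
loupe [ 0.6021 -0.0179 -0.0009] 0.5 [238.905  176.4012]
loupe [ 0.4449 -0.2697 -0.0006] 0.46 [140.1476 334.0502]
cover_hinge [ 0.6864 -0.0188  0.065 ] 0.74 [312.4654 192.5048]
cover_edge [0.518  0.064  0.0629] 0.93 [151.7188 114.7291]
pointer_tip [0.5834 0.079  0.1319] 0.79 [203.9267 100.766 ]
fixture [ 0.6006 -0.0186  0.0005] 0.9 [237.6987 177.1992]
```

View pics/crop.png

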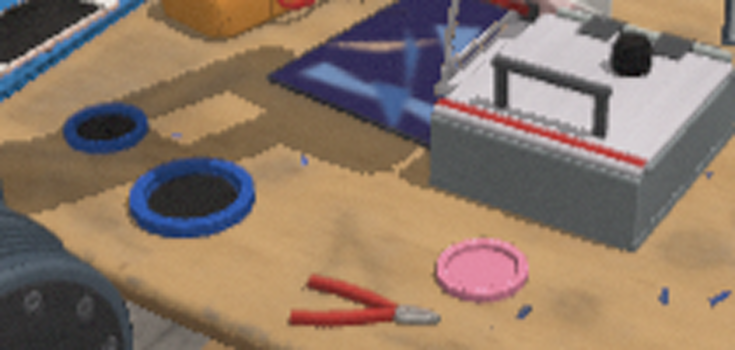

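View pics/wrist0.png

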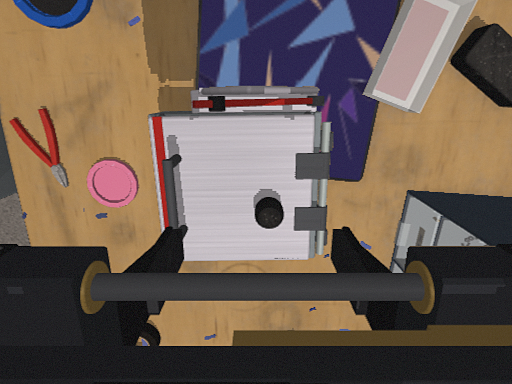

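Crop: the blue ring at (130,201) is clearly the smaller of the two (24 px wide against 36 px). It sits at (0.442, 0.3195), about 0.55 m from the base, so it is within reach. The wrist view shows the loupe at (269,212), the bar at (172,195), the pointer at (255,102), and the cover shut. I'll move over the loupe.

```bash
python3 -m jog '-12 4 0 0 0 0 65; -12 4 -0 0 0 0 65; -12 5 15 0 0 0 65; 0 0 25 0 0 0 65; 0 0 25 0 0 0 65; 0 0 0 0 0 0 65;0 0 0 0 0 0 65' && python3 - <<'E'
from h import *
s=read_state();print(s['time_s'],s['position'],s['force'])
for i in range(2):
    w=shot('wrist','wrist1')
    for t in ['loupe','cover_handle','pointer_tip']:
        for r in place_of('wrist',t)[:2]: print(t,np.array(r['at']),round(r['conf'],2),proj(w,r['at']))
t=trace('wrist','loupe')[0]['pixels'];ys,xs=np.nonzero(t);print(xs.min(),xs.max(),ys.min(),ys.max())
print('proj top centre',proj(w,[.638,-.036,.096]),proj(w,s['position']))
E
```

```text
time_s: 2.38
position: [0.6385, -0.0365, 0.1764]
tcp_rot: [[0.0, 1.0, 0.0], [1.0, -0.0, -0.0], [-0.0, 0.0, -1.0]]
force: [0.4, -0.1, 0.5]
opening: 0.744
grasp_force: 0.0
2.375 [ 0.6385 -0.0365  0.1764] [ 0.4118 -0.1069  0.5353]
loupe [ 0.6409 -0.0354  0.067 ] 0.58 [259.1718 194.1426]
cover_handle [ 0.542  -0.023   0.1081] 0.8 [123.962  195.5872]
pointer_tip [0.5806 0.0752 0.1287] 0.89 [154.3274  42.8811]
loupe [ 0.645  -0.0365  0.0683] 0.83 [263.4389 195.7973]
cover_handle [ 0.5425 -0.0209  0.1071] 0.82 [124.929  192.4487]
pointer_tip [0.5812 0.0772 0.133 ] 0.98 [152.7408  38.5732]
pointer_tip [ 0.5428 -0.0209  0.1071] 0.48 [125.339  192.4483]
236 273 181 220
proj top centre [255.3349 206.3751] [255.9304 259.7873]
```

View pics/wrist1.png

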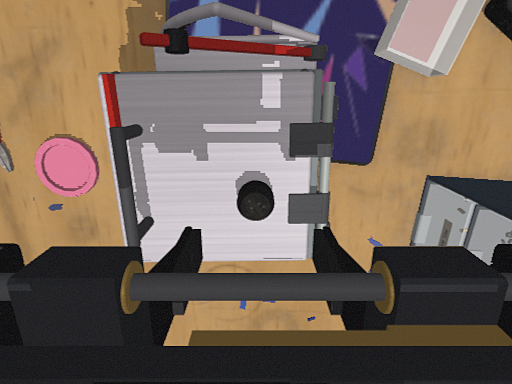

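The loupe's top sits at (255,202), so its centre is near (0.6375, -0.033). The view down to it is clear, and I'll descend and grip.

```bash
python3 -m jog '3.5 -1 0 0 0 0 65; 0 0 25 0 0 0 65; 0 0 25 0 0 0 65; 0 0 20 0 0 0 65; 0 0 11 0 0 0 65; 0 0 0 0 0 0 65; 0 0 0 0 0 0 25; 0 0 0 0 0 0 25;0 0 0 0 0 0 25;0 0 0 0 0 0 25;0 0 0 0 0 0 25;0 0 0 0 0 0 25' && python3 - <<'E'
from h import *
s=read_state();print(s['opening']*87)
w=shot('wrist','wrist2')
print('proj top',proj(w,[.638,-.033,.096]))
E
```

```text
time_s: 4.32
position: [0.6371, -0.0325, 0.0955]
tcp_rot: [[-0.0, 1.0, 0.0], [1.0, 0.0, -0.0], [-0.0, 0.0, -1.0]]
force: [-0.7, 0.1, 2.0]
opening: 0.348
grasp_force: 30.0
30.307368581096743
proj top [257.9986 261.4678]
```

View pics/wrist2.png

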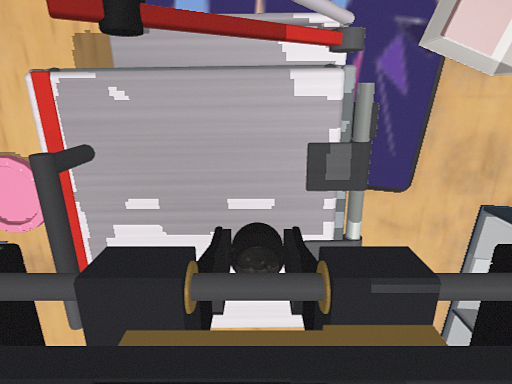

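The picture shows the loupe between the pads at (258,250), and the opening of 30.3 mm fits its diameter. I'll lift it.

```bash
python3 -m jog '0 0 -10 0 0 0 25; 0 0 -30 0 0 0 25; 0 0 -45 0 0 0 25; 0 0 -45 0 0 0 25; 0 0 0 0 0 0 25' && python3 -m jog '15 -9 0 0 0 0 25; 35 -19 0 0 0 0 25; 40 -22 0 0 0 0 25; 40 -22 0 0 0 0 25; 40 -22 0 0 0 0 25; 40 -22 0 0 0 0 25; 40 -22 0 0 0 0 25; 40 -22 0 0 0 0 25; 35 -19 0 0 0 0 25; 17 -9 20 0 0 0 25; 5 -5 30 0 0 0 25; 0 0 0 0 0 0 25' && python3 - <<'E'
from h import *
s=read_state();print(s['opening']*87)
for i in range(2):
    w=shot('wrist','wrist3')
    for r in place_of('wrist','loupe_rest')[:3]+place_of('wrist','loupe')[:1]: print(np.array(r['at']),round(r['conf'],2),proj(w,r['at']))
print(proj(w,[.442,.3195,.008]))
E
```

```text
time_s: 5.0
position: [0.6397, -0.033, 0.2302]
tcp_rot: [[-0.0, 1.0, 0.01], [1.0, 0.0, -0.002], [-0.002, 0.01, -1.0]]
force: [-0.2, 0.2, -0.8]
opening: 0.35
grasp_force: 30.0
time_s: 6.5
position: [0.4395, 0.3139, 0.1719]
tcp_rot: [[-0.002, 1.0, -0.01], [1.0, 0.002, -0.004], [-0.004, -0.01, -1.0]]
force: [-0.3, 0.6, -0.1]
opening: 0.351
grasp_force: 30.0
30.52189679812926
[0.4449 0.322  0.0005] 0.68 [263.2292 169.0487]
[ 0.4023  0.2014 -0.001 ] 0.59 [226.2733 268.1943]
[0.4428 0.3145 0.1456] 0.64 [262.3    237.0772]
[0.403  0.2    0.0057] 0.88 [221.6109 272.0494]
[ 0.4427  0.3212 -0.0021] 0.67 [255.402  169.5241]
[0.4482 0.3124 0.1501] 0.85 [263.4365 241.8522]
[254.6965 173.368 ]
```

View pics/wrist3.png

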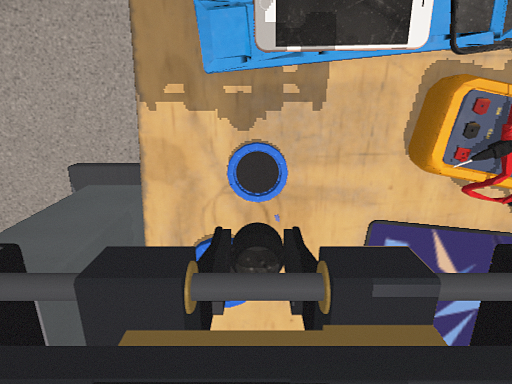

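The rest shows at (258,172), just ahead of the held loupe at (258,250). The larger blue ring is below at (215,272). I'll fit the ring precisely.

```bash
python3 - <<'E'
from h import *
s=read_state();w=shot('wrist')
hsv=cv2.cvtColor(w['color'],cv2.COLOR_RGB2HSV)
m=((hsv[...,0]>100)&(hsv[...,0]<125)&(hsv[...,1]>150)&(hsv[...,2]>60)).astype(np.uint8)
r=np.zeros_like(m);r[135:210,220:296]=m[135:210,220:296]
n,l,st,_=cv2.connectedComponentsWithStats(r);k=1+np.argmax(st[1:,4])
cs,_=cv2.findContours((l==k).astype(np.uint8),cv2.RETR_CCOMP,cv2.CHAIN_APPROX_NONE)
for q in sorted(cs,key=cv2.contourArea)[-2:]:
    e=cv2.fitEllipse(q); print(e, ray(w,e[0],.008), ray(w,e[0],.0))
print(s['position'],proj(w,s['position']), [proj(w,s['position']+[0,0,dz]) for dz in (-.02,.002)])
E
```

```text
((255.8501434326172, 171.7088165283203), (42.86161804199219, 43.685604095458984), 97.36573791503906) [0.4444 0.3212 0.008 ] [0.4444 0.3192 0.    ]
((255.94000244140625, 171.7362060546875), (58.042842864990234, 58.35305404663086), 87.1570053100586) [0.4445 0.3212 0.008 ] [0.4445 0.3192 0.    ]
[0.4448 0.3144 0.1762] [256.3361 260.1889] [array([256.3049, 242.7972]), array([256.3397, 262.1553])]
```

```bash
python3 -m jog '7 0 0 0 0 0 25; 0 0 35 0 0 0 25; 0 0 35 0 0 0 25; 0 0 35 0 0 0 25; 0 0 25 0 0 0 25; 0 0 8 0 0 0 25; 0 0 3 0 0 0 25; 0 0 3 0 0 0 25;0 0 0 0 0 0 25;0 0 0 0 0 0 25' && python3 - <<'E'
from h import *
print(read_state()['position']); shot('wrist','wrist4')
E
```

```text
time_s: 8.1
position: [0.4443, 0.3217, 0.0319]
tcp_rot: [[-0.0, 1.0, 0.001], [1.0, 0.0, 0.0], [0.0, 0.001, -1.0]]
force: [-0.5, -0.1, 0.4]
opening: 0.349
grasp_force: 30.0
[0.4443 0.3217 0.0319]
```

View pics/wrist4.png

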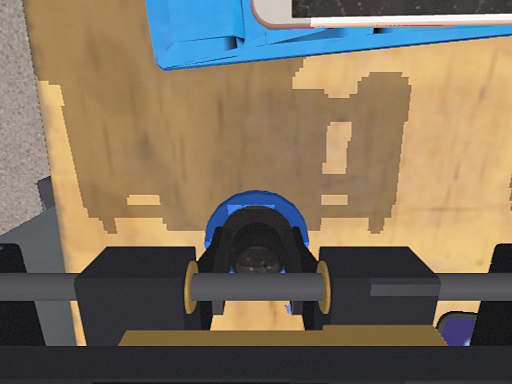

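The loupe sits centred inside the blue ring (258,235), with the fingers over the rim. I'll lower it 1 mm, release, rise and check.

```bash
python3 -m jog '0 0 1 0 0 0 25; 0 0 0 0 0 0 25; 0 0 0 0 0 0 60; 0 0 0 0 0 0 60; 0 0 0 0 0 0 60; 0 0 0 0 0 0 60; 0 0 -10 0 0 0 60; 0 0 -30 0 0 0 60; 0 0 -50 0 0 0 60; 0 0 -50 0 0 0 60; 0 0 -50 0 0 0 60; 0 0 0 0 0 0 60' && python3 - <<'E'
from h import *
w=shot('wrist','wrist5')
for cam in ('wrist','side','scene'):
    shot(cam) if cam!='wrist' else 0
    for t in ('loupe','loupe_rest'):
        for r in place_of(cam,t)[:3]: print(cam,t,np.array(r['at']),round(r['conf'],2))
t=trace('wrist','loupe')
if t: ys,xs=np.nonzero(t[0]['pixels']);print(t[0]['conf'],xs.min(),xs.max(),ys.min(),ys.max())
print(proj(w,[.4445,.3212,.031]),proj(w,[.46,.3212,.031]))
hh=w['color'];cv2.imwrite('pics/c5.png',cv2.resize(hh[120:260,180:340,::-1],None,fx=4,fy=4))
E
```

```text
time_s: 9.65
position: [0.4465, 0.3228, 0.2253]
tcp_rot: [[-0.0, 1.0, 0.01], [1.0, 0.0, 0.005], [0.005, 0.01, -1.0]]
force: [0.5, 1.0, -0.3]
opening: 0.687
grasp_force: 0.0
wrist loupe [0.4466 0.3192 0.0038] 0.77
wrist loupe_rest [ 0.402   0.1983 -0.0002] 0.9
wrist loupe_rest [ 0.4435  0.3211 -0.0027] 0.65
side loupe [0.4472 0.3173 0.0001] 0.59
side loupe_rest [0.4042 0.1998 0.0008] 0.75
side loupe_rest [ 0.4361 -0.0244  0.0018] 0.57
side loupe_rest [ 0.4407  0.3188 -0.0028] 0.49
scene loupe [0.4409 0.3162 0.0036] 0.5
scene loupe_rest [0.4036 0.1987 0.0033] 0.94
scene loupe_rest [0.4422 0.3178 0.0047] 0.68
[253.0401 173.9921] [266.6701 173.9586]
```

View pics/c5.png

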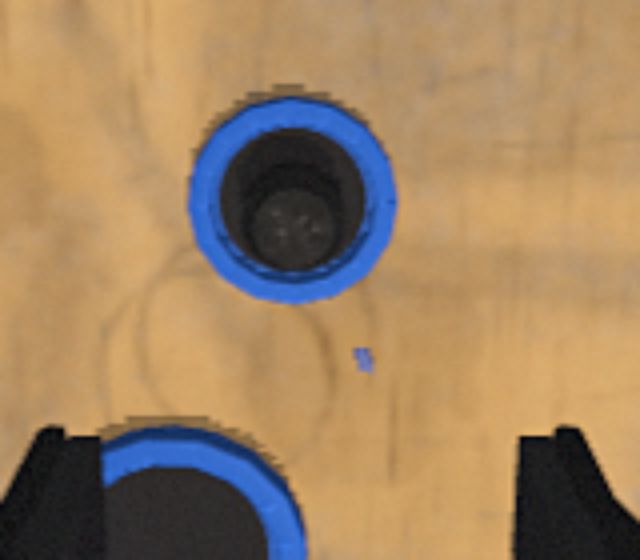

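The loupe stands upright in the small blue ring, its top at crop pixel (292,225), about 2 mm off centre. I'll go over the bar next and refine the fixture pose and pointer angle from there.

```bash
python3 -m jog '-15 5 -2 0 0 0 60; -35 10 0 0 0 0 60; -40 11 0 0 0 0 60; -40 11 0 0 0 0 60; -40 12 0 0 0 0 60; -40 12 0 0 0 0 60; -40 12 0 0 0 0 60; -40 11 0 0 0 0 60; -35 9 0 0 0 0 60; -18 4 0 0 0 0 60; 0 0 0 0 0 0 60; 0 0 0 0 0 0 60' && python3 - <<'E'
from h import *
from collections import defaultdict
D=defaultdict(list)
for k in range(3):
  for cam in ('wrist','scene','side'):
    shot(cam, f'{cam}6')
    for t in ('cover_handle','cover_hinge','cover_edge','pointer_tip'):
        for r in place_of(cam,t):
            p=np.array(r['at']); g=dict(cover_handle=[.542,-.0215,.104],cover_hinge=[.687,-.017,.064],cover_edge=[.519,.063,.064],pointer_tip=[.58,.077,.132])[t]
            if np.linalg.norm(p-g)<.015: D[t,cam].append(p)
for k,v in D.items(): print(k,len(v),np.mean(v,0),np.std(v,0))
h,hi,e,p=[np.mean([x for (t,c),v in D.items() if t==n for x in v],0) for n in ('cover_handle','cover_hinge','cover_edge','pointer_tip')]
from scipy.optimize import least_squares
def f(q):
    x,y,s,th=q;c,S=np.cos(s),np.sin(s);R=np.array([[c,-S,0],[S,c,0],[0,0,1]])
    L=[[-.143,0,.04],[0,0,0],[-.165,.083,0],[-.125*np.cos(th),.096,.125*np.sin(th)]]
    return np.concatenate([R@l+[x,y,.064]-m for l,m in zip(np.array(L),(h,hi,e,p))])
r=least_squares(f,[.687,-.017,.03,.55]);print(r.x,r.fun.reshape(-1,3))
print(read_state()['position'])
E
```

```text
time_s: 11.65
position: [0.5403, -0.0205, 0.2222]
tcp_rot: [[-0.001, 1.0, -0.001], [1.0, 0.001, 0.001], [0.001, -0.001, -1.0]]
force: [-0.1, -0.1, -0.1]
opening: 0.69
grasp_force: 0.0
('cover_handle', 'wrist') 2 [ 0.5442 -0.0207  0.1092] [0.0002 0.0007 0.0024]
('cover_hinge', 'wrist') 3 [ 0.6872 -0.0173  0.0651] [0.0015 0.0009 0.0021]
('cover_edge', 'wrist') 3 [0.5163 0.063  0.0622] [0.0011 0.001  0.0024]
('pointer_tip', 'wrist') 3 [0.5801 0.0806 0.1317] [0.0006 0.0014 0.0016]
('cover_handle', 'scene') 3 [ 0.5461 -0.0199  0.1057] [0.0014 0.0012 0.0008]
('cover_hinge', 'scene') 3 [ 0.6882 -0.0169  0.0642] [0.0016 0.0016 0.0015]
('cover_edge', 'scene') 3 [0.5209 0.0643 0.0644] [0.0004 0.0016 0.0007]
('pointer_tip', 'scene') 2 [0.5788 0.0758 0.1336] [0.0008 0.0009 0.0002]
('cover_handle', 'side') 3 [ 0.5414 -0.0213  0.1031] [0.0015 0.0004 0.0014]
('cover_hinge', 'side') 3 [ 0.6872 -0.0207  0.0652] [0.0014 0.0015 0.0021]
('cover_edge', 'side') 3 [0.5216 0.0631 0.0659] [0.0011 0.0005 0.0012]
('pointer_tip', 'side') 3 [0.578  0.0793 0.1312] [0.0001 0.0004 0.0011]
[ 0.6865 -0.0171  0.0172  0.5709] [[-0.0003  0.0011 -0.0016]
 [-0.001   0.0012 -0.0008]
 [ 0.0005 -0.0004 -0.0001]
 [ 0.0007 -0.0018 -0.0004]]
[ 0.541  -0.0215  0.2223]
```

View pics/wrist6.png

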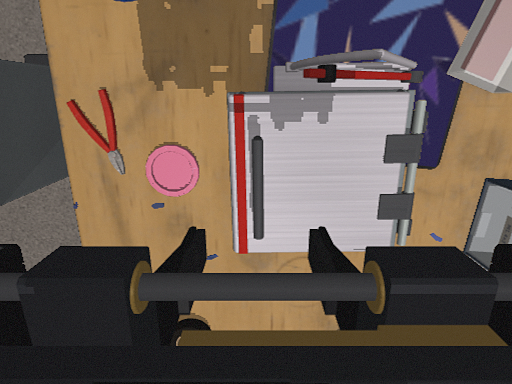

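The picture shows the bar at (258,190), the cover shut, and the pointer running from (305,72) to (415,75). The fit gives hinge (0.6865, -0.017), yaw 0.017, pointer about 0.57 rad and bar (0.5435, -0.0195, 0.104). All residuals are under 2 mm. I'll grip the bar.

```bash
python3 -m jog '1.5 2.5 10 0 0 -0.017 60; 0 0 30 0 0 0 60; 0 0 30 0 0 0 60; 0 0 25 0 0 0 60; 0 0 15 0 0 0 60; 0 0 8 0 0 0 60; 0 0 0 0 0 0 60' && python3 -m jog '0 0 0 0 0 0 40; 0 0 0 0 0 0 20; 0 0 0 0 0 0 5;0 0 0 0 0 0 5;0 0 0 0 0 0 5;0 0 0 0 0 0 5;0 0 0 0 0 0 5;0 0 0 0 0 0 5'
```

```text
time_s: 14.78
position: [0.5435, -0.0199, 0.104]
tcp_rot: [[-0.017, 1.0, -0.0], [1.0, 0.017, 0.0], [0.0, -0.0, -1.0]]
force: [0.1, -0.0, -0.0]
opening: 0.692
grasp_force: 0.0
time_s: 15.78
position: [0.5416, -0.0199, 0.104]
tcp_rot: [[-0.017, 1.0, -0.004], [1.0, 0.017, 0.0], [0.0, -0.004, -1.0]]
force: [-5.3, -2.2, 3.3]
opening: 0.102
grasp_force: 30.0
```

```bash
python3 -m jog '0 -1.9 0 0 0 0 5; 0 1.1 -3.5 0 0 0 5; 0 1.1 -3.6 0 0 0 5; 0 2.5 -7 0 0 0 5; 0 3 -6.8 0 0 0 5; 0 3.1 -6.7 0 0 0 5; 0 3.6 -6.5 0 0 0 5; 0 3.8 -6.4 0 0 0 5; 0 0 0 0 0 0 5; 0 0 0 0 0 0 5' && python3 - <<'E'
from h import *
p=read_state()['position'];print(p,np.arctan2(p[2]-.064,.6846-p[0])-.273, np.hypot(p[2]-.064,.6846-p[0]))
E
```

```text
time_s: 17.02
position: [0.5589, -0.0197, 0.1446]
tcp_rot: [[-0.017, 1.0, -0.002], [1.0, 0.017, -0.0], [-0.0, -0.002, -1.0]]
force: [-4.9, -2.0, -3.9]
opening: 0.103
grasp_force: 30.0
[ 0.5589 -0.0197  0.1446] 0.29754184749578627 0.14930702638498006
```

```bash
python3 -m jog '0 4.2 -6.2 0 0 0 5; 0 4.5 -5.9 0 0 0 5; 0 4.8 -5.6 0 0 0 5; 0 5 -5.5 0 0 0 5; 0 2.7 -2.6 0 0 0 5; 0 2.7 -2.6 0 0 0 5; 0 0 0 0 0 0 5; 0 0 0 0 0 0 5; 0 0 0 0 0 0 5' && python3 - <<'E'
from h import *
p=read_state()['position']
for hx in (.6846,.6865): print(p,np.arctan2(p[2]-.064,hx-p[0])-.273, np.hypot(p[2]-.064,hx-p[0]))
for k in range(3):
  for cam in ('wrist','scene','side'):
    c=shot(cam,f'{cam}7')
    o={}
    for t in ('cover_edge','pointer_tip','cover_handle','cover_hinge'):
        for r in place_of(cam,t)[:2]:
            if r['conf']>.4: print(cam,t,np.array(r['at']),round(r['conf'],2),proj(c,r['at']))
a=[cv2.imread(f'pics/{n}7.png') for n in ('wrist','scene')]
cv2.imwrite('pics/both7.png',np.hstack([cv2.resize(a[0],(400,300)),cv2.resize(a[1][120:240,190:350],(400,300))]))
E
```

```text
time_s: 18.15
position: [0.5811, -0.0193, 0.1731]
tcp_rot: [[-0.018, 1.0, -0.006], [1.0, 0.018, -0.0], [-0.0, -0.006, -1.0]]
force: [-8.4, -3.3, -1.6]
opening: 0.101
grasp_force: 30.0
[ 0.5811 -0.0193  0.1731] 0.5388190173544954 0.15034017204557962
[ 0.5811 -0.0193  0.1731] 0.529728947025986 0.15165397916331125
wrist cover_edge [0.5398 0.0641 0.1439] 0.78 [182.5829  93.6163]
wrist pointer_tip [0.5817 0.0797 0.1319] 0.83 [260.8144  65.8567]
wrist pointer_tip [0.5392 0.0647 0.146 ] 0.51 [180.4584  92.4017]
wrist cover_handle [ 0.5836 -0.0198  0.1752] 0.67 [260.9486 263.0569]
wrist cover_hinge [ 0.6886 -0.0186  0.0646] 0.6 [381.1008 197.1089]
scene cover_edge [0.5412 0.0625 0.1483] 0.94 [228.3686 162.0626]
scene cover_handle [ 0.5835 -0.0176  0.1717] 0.72 [265.0689 154.6309]
scene cover_hinge [ 0.3653  0.0184 -0.0001] 0.53 [204.8141 253.0918]
side cover_edge [0.5416 0.0633 0.1495] 0.96 [260.1483 169.8219]
side pointer_tip [0.5821 0.0785 0.132 ] 0.62 [273.4153 174.0289]
side cover_handle [ 0.5821 -0.0196  0.1707] 0.78 [272.915  171.8825]
side cover_hinge [ 0.6868 -0.02    0.0662] 0.84 [3
[... 998 characters left out ...]
1] 0.63 [260.3238 264.2998]
wrist cover_hinge [ 0.6888 -0.0191  0.0637] 0.77 [380.8719 197.3307]
scene cover_edge [0.5427 0.0646 0.146 ] 0.67 [227.9866 162.445 ]
scene pointer_tip [0.5809 0.0726 0.135 ] 0.46 [233.3303 159.6572]
scene cover_handle [ 0.5862 -0.0185  0.1717] 0.67 [265.9109 154.2979]
scene cover_hinge [ 0.6874 -0.0163  0.0658] 0.72 [281.4333 174.743 ]
scene cover_hinge [ 0.4379 -0.2717 -0.0002] 0.51 [333.6288 277.9358]
side cover_edge [0.543  0.0626 0.151 ] 0.93 [260.5973 169.4323]
side pointer_tip [0.5783 0.08   0.1315] 0.6 [272.1992 174.0012]
side cover_handle [ 0.5796 -0.0219  0.1693] 0.66 [271.9949 172.5887]
side cover_hinge [ 0.6872 -0.0206  0.0632] 0.76 [308.4075 208.1598]
```

View pics/both7.png

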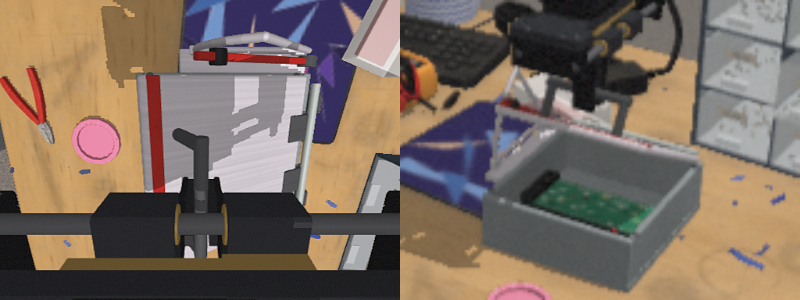

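The left picture shows the cover lifted, its left edge from (140,75) to (305,72), with the pointer beyond it at (195–312,55). Measurements put the pointer near 0.572 and the cover near 0.53. I'll raise it slightly, then compare the edge directions from line segments.

```bash
python3 -m jog '0 1.9 -1.8 0 0 0 5; 0 1.9 -1.8 0 0 0 5; 0 0 0 0 0 0 5; 0 0 0 0 0 0 5; 0 0 0 0 0 0 5' && python3 - <<'E'
from h import *
p=read_state()['position']
for hx in (.6846,.6865): print(np.arctan2(p[2]-.064,hx-p[0])-.273)
E=[];P=[]
for k in range(3):
  for cam in ('wrist','scene','side'):
    c=shot(cam,f'{cam}8')
    for t,L,g in (('cover_edge',E,[.543,.063,.15]),('pointer_tip',P,[.58,.077,.132])):
        for r in place_of(cam,t):
            if np.linalg.norm(np.array(r['at'])-g)<.013: L.append((cam,*r['at']))
ps=.017
for L,yl in ((E,.083),(P,.096)):
    for cam in ('wrist','scene','side'):
        v=np.array([l[1:] for l in L if l[0]==cam])
        if len(v): m=v.mean(0);print(cam,m,np.arctan2(m[2]-.064,.687-m[0]-yl*ps))
w=shot('wrist');g=cv2.cvtColor(w['color'],cv2.COLOR_RGB2GRAY)
K,R=w['camera_matrix'],w['R']
for cam,c,(x0,x1,y0,y1) in (('wrist',w,(160,420,40,125)),):
    for l in cv2.createLineSegmentDetector().detect(g)[0][:,0]:
        a,b=l[:2],l[2:]
        if np.hypot(*(a-b))<35 or not all(x0<q[0]<x1 and y0<q[1]<y1 for q in (a,b)): continue
        n=np.cross(np.linalg.inv(K)@[*a,1],np.linalg.inv(K)@[*b,1]);nw=c['R'].T@n
        u=np.array([np.cos(ps),np.sin(ps),0])
        print(l, 'theta',np.arctan(nw@u/nw[2]))
E
```

```text
time_s: 21.02
position: [0.5849, -0.0193, 0.1768]
tcp_rot: [[-0.018, 1.0, -0.006], [1.0, 0.018, -0.0], [-0.0, -0.006, -1.0]]
force: [-8.4, -2.9, -0.1]
opening: 0.099
grasp_force: 30.0
0.5738666869207485
0.5644888351823545
wrist [0.5428 0.0642 0.1487] 0.5353216139496965
scene [0.5453 0.0633 0.1516] 0.5580149681398614
side [0.5457 0.062  0.1536] 0.5699505808798596
wrist [0.5797 0.0779 0.132 ] 0.5718099014663783
side [0.5803 0.0799 0.1305] 0.5640502434420273
[371.8717  81.9665 285.5539  78.8348] theta 0.6095209615605971
[228.1237  91.9719 379.3759  92.1158] theta 0.037364157387989705
[303.1329  64.1733 370.6273  66.8168] theta 0.37373630392098
[328.0669  70.4547 373.1382  72.8796] theta 0.5568284180066955
[360.6506  61.1117 281.8657  60.11  ] theta 0.11605155044680752
[319.3877  43.2628 280.5067  46.8389] theta -0.5765508121301322
[330.5594  97.5916 280.5733  95.9256] theta -1.4905744753719186
[279.38    95.6418 203.1211  95.3331] theta -0.7231507289429822
[363.1353  68.9293 321.8783  67.9802] theta 0.256641827955712
```

```bash
python3 -m jog '0 1.1 -1 0 0 0 5; 0 0 0 0 0 0 5; 0 0 0 0 0 0 5; 0 0 0 0 0 0 5; 0 0 0 0 0 0 5; 0 0 0 0 0 0 5' && python3 - <<'E'
from h import *
A=[]
for k in range(5):
  for cam in ('wrist','scene','side'):
    c=shot(cam,f'{cam}9')
    for t,yl,g in (('cover_edge',.083,[.545,.063,.15]),('pointer_tip',.096,[.58,.077,.132])):
        for r in place_of(cam,t):
            m=r['at']
            if np.linalg.norm(np.array(m)-g)<.013: A.append((t,cam,np.arctan2(m[2]-.064,.687-m[0]-yl*.017)))
for t in ('cover_edge','pointer_tip'):
    for cam in ('wrist','scene','side'):
        v=[a[2] for a in A if a[:2]==(t,cam)]; print(t,cam,len(v),np.mean(v) if v else None)
print([np.array(r['at']) for r in place_of('scene','loupe')[:2]],read_state()['time_s'])
E
```

```text
time_s: 23.18
position: [0.5859, -0.0193, 0.1777]
tcp_rot: [[-0.018, 1.0, -0.006], [1.0, 0.018, -0.0], [-0.0, -0.006, -1.0]]
force: [-7.9, -3.3, -0.3]
opening: 0.102
grasp_force: 30.0
cover_edge wrist 5 0.5513419988264603
cover_edge scene 5 0.5656215981704801
cover_edge side 5 0.5912762081215346
pointer_tip wrist 5 0.5666076308002422
pointer_tip scene 0 None
pointer_tip side 4 0.5710841102483298
[array([0.4393, 0.3182, 0.0043])] 25.475
```

Cover averages 0.569 and pointer 0.569, so they agree. The loupe is still in its rest, so I'll hand in.

```bash
python3 -c "
from rig import *
print(hand_in())"
```

```text
the job is handed in; nothing more can be done
None
```

I handed the job in with the loupe standing released in the small blue rest and the gripper holding the cover at about 0.57 rad, matching the pointer's measured 0.57 rad; the hand-in returned no verdict.

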